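Clamp the mould board

TASK

Push the carved wooden mould board along its channel until it sits fully home against the clamp's back stop, then run the winged clamp knob down, clockwise seen from above, by pushing its wings round with the fingertips, stroke after stroke, until it comes to its hard stop and the rubber foot is tight on the board. Touch board and knob with the fingers only, do not squeeze or force the knob hard, do not lift or tip the board, leave the other things where they stand, and finish with the hand clear.

Things in the scene. Friction and masses are not known exactly. Their poses are not given: they have to be found in the camera images.
- clamp: Fixed bench clamp. Origin: on the table, mid-channel; +x along the channel to the back stop, +y left, z up. Grey base plate 12 mm thick (x -145 to 85 mm, y +-55). Two steel side rails, inner faces y = +-34.8 mm, tops 27 mm above the table, x -105 to 65. The vertical screw axis is at x = 15 mm, y = 0; a blue arm 32 mm wide holds it, y +41 to -16 mm, 66 to 82 mm above the table.
- cheek_top (a point): Top centre of the clamp's blue upright cheek, 120 mm above the table: 54 mm long in the clamp's x (-12 to 42 mm), 14 mm thick, inner face at y = +41 mm. It stands beside the knob, so a finger (about 20 mm) cannot pass between hub and cheek.
- stop_face (a point): Centre of the steel back stop's face, at x = 60 mm in the clamp's frame, 25 mm above the table; the stop is 82 mm wide, its top 38 mm above the table.
- knob_centre (a point): Centre of the clamp knob on the screw axis, half-way up. Black knurled hub 40 mm diameter, 22 mm high; two opposite red flat wings, each 8 mm thick, 22 mm high, reaching 37 mm from the axis. It sinks 0.8 mm per radian as it is turned clockwise: underside about 93 mm above the table at joint 0 and 86 mm at the end.
- yellow_wing (a point): Middle (half-way up) of the outer end of the wing with the yellow tip, 37 mm from the screw axis; the other wing is opposite (a half turn on).
- screw (a joint): Turning angle of the knob in rad, growing clockwise seen from above; starts slack somewhere from 0 to 3; the hard stop, clamp tight, is at 9.0. Light friction (about 0.06 N m: 2 N at a wing, rising to 3.5 N as the foot grips); it stays where it is left and does not spin on.
- spindle: Steel spindle that carries the knob, with a round rubber foot 28 mm in diameter at its lower end; origin at the centre of the foot's underside. It comes straight down as the knob is turned and does not turn itself. The foot is 4 to 7 mm above the board's top at the start, and touches it only in about the last 0.4 rad.
- board: Loose wooden mould board, round carved hollows on top, 150 mm (its x, along the channel) by 66 by 36 mm high, about 0.3 kg; origin at the centre of its underside. It lies on the base plate between the rails. It starts 20 to 50 mm short of the back stop; home when its origin is at x = -15 mm in the clamp's frame; its front face (75 mm nearer the robot) is free to push.
- cutter: Loose steel ring cutter, 60 mm diameter, 35 mm high, near the clamp; bystander; origin under its centre.
- stamp: Loose wooden biscuit stamp, 52 mm diameter, 60 mm high, near the clamp; bystander; origin under its centre.
- bowl: Loose white bowl, 90 mm diameter, 45 mm high, near the clamp; bystander; origin under its centre.
- brush: Loose pastry brush, 170 mm long, lying on the table to the right; bystander.
- jar: Loose amber jar with red cap, 70 mm diameter, 100 mm high, at the left or right of the table; bystander.
- tin: Loose tin with yellow label, 74 mm diameter, 110 mm high, at the right or left of the table; bystander.
- scraper: Loose bench scraper, steel blade with blue grip, 120 mm wide, lying to the left; bystander.
There are look-alikes about, which are no part of the job. What is shaped like the board but blue or grey is not meant.

How it is judged (in metres and radians):
On the way, in this order (a step that is already met when the one before it is completed fails the run):
1. the board is pushed home against the back stop while the clamp is still slack (x of board in the frame of clamp above -0.0175 m and angle between board's own z axis and vertical below 0.05 rad and value of joint screw below 7.5 rad), for 0.2 s.
2. the knob is run down to its hard stop with the foot tight on the board (x of board in the frame of clamp above -0.0175 m and value of joint screw above 8.75 rad and contact force between spindle and board above 2 N), for 0.2 s.
At the end, for the whole second after the job is handed in: The board lies flat and still within 2.5 mm of the back stop, the knob is within 0.25 rad of its hard stop, and the foot presses on the board with more than 2 N (all of step 2 and angle between board's own z axis and vertical below 0.05 rad and linear speed of board below 0.01 m/s); the robot touches nothing.
It fails at once if the knob is squeezed or forced (over 45 N from the fingers) (contact force between the fingers and spindle above 45 N).
It fails at once if the board, spindle or knob is pressed with the arm or the gripper's body instead of the fingers (contact force between the arm and spindle above 2 N or contact force between the arm and board above 2 N).
It fails at once if the board is lifted (more than 8 mm) or tipped (height (world z) of board above 0.02 m or angle between board's own z axis and vertical above 0.15 rad).
It fails at once if a bystander is moved more than 20 mm (distance of any of cutter, stamp, bowl, brush, jar, tin, scraper from where it was at the start of the episode above 0.02 m).
It also fails if it takes over 69 s, if anything falls off the work surface, if the arm or the gripper's body presses on something with over 40 N, if the wrist force passes 120 N, or if a joint passes its speed limit or range.

ROBOT

A 6-joint arm with a two-finger parallel gripper is mounted at the origin on the work surface. World frame = base frame: x ahead of the robot, y to its left, z up, the work surface at z = 0. Lengths are in m, angles in degrees, forces in N, time in s.
With the tool pointing down it reaches from about 0.3 to 0.875 m from the base axis. Payload 6.4 kg.
Tool frame: the origin (TCP) lies midway between the tips of the shut fingers; the grasp point (between the pads) lies env.grip_point_offset behind it (env.grip_point_offset is the distance from the TCP to the grasp point, in m); z points along the fingers, y is the direction in which the jaws open and shut (so a half turn about z gives the same grasp; the last joint's range is limited). The gripper opens to 88 mm and grips with 3 to 60 N. Pads are 18 mm wide; open, the fingers measure 123 mm over their backs; the gripper's body (75 mm by 187 mm) begins 45 mm behind the grasp point.
Start: joints at [-78.169, 10.359, 92.074, -0, 77.567, -11.82], TCP at [0.231, -0.527, 0.239] pointing down, gripper open.
Joint ranges: [-171.53, 171.53], [-51.25, 118.39], [17.06, 147.69], [-65.23, 245.23], [0, 150.52], [-178.68, 178.68]. Speed limits (degrees/s): [147.25, 147.25, 172.46, 180, 180, 180].

INTERFACE

Orientations are given as [roll, pitch, yaw] about the fixed x, y, z axes, in that order (R = Rz(yaw) Ry(pitch) Rx(roll)).
In Python, from cell import env gives the robot as it stands.
- The arm moves only by the tool drive_tool, never from a script. Its argument "plan" is a list of rows, each a list of 5 numbers: the shift along the tool's x, y, z in cm, then the turn about the tool's z in rad, then the gripper's target within -1 to 1 (shut at 1, half-way at 0, fully open at -1). In form: [[tx, ty, tz, turn, claw], ...]. A call has 1 to 12 rows; each row shifts and turns the commanded pose from where the row before left it, along the tool's axes as they then stand; what a row does not reach is not made up. A row lasts 1/12 s, in which the tool goes at most 41.7 mm and 7.16 degrees, less where a joint would pass 70% of its speed; a pose out of reach is approached as far as the arm can. A call with a gripper value outside its range is refused whole. The fingers move at their own pace and stop on an object; "grip_force" is the grip in N (left out, the last holds). Time passes only in rows, so rows that do not move let the fingers close. It gives the time, the measured TCP pose, the force and the opening at its end, in the units of the state.
- env.read_state(): the state, without advancing time (a new reading comes with each control period).
- env.read_camera(name): name is "scene" or "top" or "wrist"; returns a dict with "pixels" (480x640x3 uint8, red, green, blue), "z_map" (480x640 float32, m along the optical axis (not along the pixel's ray), 0 where there is no reading), "camera_matrix" (3x3 intrinsics, pixels), "D" ([k1, k2, p1, p2, k3] as OpenCV has them; the pictures are not rectified), "camera_from_world" (4x4, takes a point from world to camera coordinates); the wrist camera has in their place "hand_eye" (4x4, takes a point from camera to tool coordinates, whose origin is the TCP and whose axes are the flange's). Camera axes: x right, y down, z forward; pixel columns grow to the right and rows downward; lengths in m; the calibration is good to about 2 mm. A picture is of the moment at which its call begins: read the wrist's pose just before it.
- env.close_job(): hands the job in, once; it reports no verdict.
The state is a dict: "t": time; "joint_pos": joint angles; "joint_vel": joint speeds; "tau": joint torques, N m; "tool_pos": TCP position; "eef_rot": TCP orientation; "ft_force": force on the tool from outside, world axes, zero at the start; "ft_torque": the same for the moment, N m; "width": finger opening in m.
Only numpy, scipy, OpenCV 4.12 (cv2) and the standard library are available. Lean on these libraries where they do the work, as an engineer would, in place of code of your own. Each camera call takes 0.05 s, during which the arm holds its last target. There are 200 camera calls.

## Working session

There is one attempt and no reset: what is moved stays moved. The work goes in short steps, Python scripts to look and compute and a tool call to move; the robot and the scene stay as the last step left them, time stands still between calls to the robot, and variables do not carry over. Pictures are saved under pics/ and viewed, about 8 in all and at most 12, crops included, and the job is handed in when it is done.

Besides the shell and the picture viewer there is one more tool, called after "Request:" as name(argument=value, ...), one argument or row to a line, values as JSON. drive_tool: Moves the arm, as the interface text tells. Its arguments: {"type":"object","properties":{"plan":{"type":"array"},"grip_force":{"type":"number"}},"required":["plan"]}

```bash
mkdir -p pics; ls; cat > h.py <<'E'
from cell import env
import numpy as np, cv2
def shot(name,fn):
    c=env.read_camera(name); np.savez('pics/'+fn+'.npz',**c)
    cv2.imwrite('pics/'+fn+'.png',c['pixels'][:,:,::-1]); return c
def world(c,u,v,z=None):
    K=np.array(c['camera_matrix']);p=cv2.undistortPoints(np.array([[[u,v]]],float),K,np.array(c['D']))[0,0]
    T=np.linalg.inv(c['camera_from_world']); r=np.array([p[0],p[1],1.])
    if z is None:
        d=c['z_map'][int(round(v)),int(round(u))]
    else:
        d=(z-T[2,3])/(T[:3,:3]@r)[2]
    return T[:3,:3]@(r*d)+T[:3,3]
E
python3 - <<'E'
from h import *
a=shot('top','top0');b=shot('scene','sc0')
print(env.read_state(),env.grip_point_offset)
E
```

```text
pics
{'t': 0.1, 'joint_pos': array([-7.81678207e+01,  1.03966472e+01,  9.21255856e+01,  3.20883788e-04,
        7.75677934e+01, -1.18201455e+01]), 'joint_vel': array([-0.03810237, -0.08114269, -0.1639948 , -0.0303204 , -0.06564837,
        0.04298189]), 'tau': array([ 4.84175453e-04, -4.34819412e+01, -3.42696047e+01,  7.04859104e-02,
        3.40306666e-02, -3.54255053e-05]), 'tool_pos': array([ 0.23059839, -0.5262094 ,  0.23791283]), 'eef_rot': array([-1.79911947e+02, -1.87475832e-02,  2.36522411e+01]), 'ft_force': array([ 1.02411812e+00, -5.71825658e-04, -4.36501524e-02]), 'ft_torque': array([ 0.01566333,  0.00429614, -0.03472293]), 'width': 0.08802520906918747} 0.0187
```

View pics/top0.png

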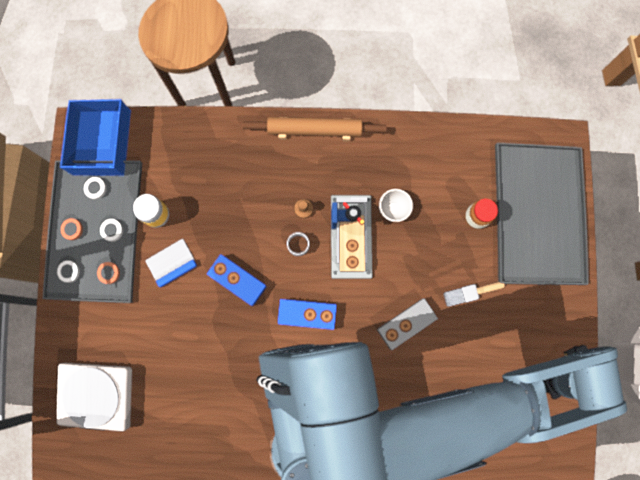

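View pics/sc0.png

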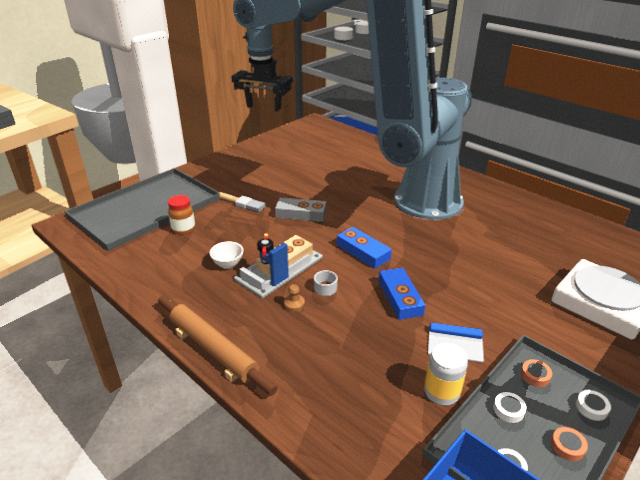

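The top view shows the clamp at about (351,236) with its stop end up (world +x); knob at about (353,212), cheek at left (336,213). The stamp, cutter and bowl stand beside it. Next I'll enlarge it.

```bash
python3 - <<'E'
from h import *
c=dict(np.load('pics/top0.npz'));im=c['pixels'][:,:,::-1]
cr=cv2.resize(im[185:285,285:420],None,fx=5.9,fy=5.9,interpolation=cv2.INTER_CUBIC)
cv2.imwrite('pics/crop0.png',cr)
for p in [(351,236),(351,265),(353,212),(340,240)]: print(p,world(c,*p))
for n,p,z in [('bowl',(396,205),.045),('stamp',(304,208),.06),('cutter',(299,243),.035)]: print(n,world(c,*p,z))
print(np.linalg.inv(c['camera_from_world'])[:3,3], c['camera_matrix'][0,0])
# base plate/rail by height segmentation
E
```

```text
(351, 236) [ 0.57399267 -0.08840355  0.05076179]
(351, 265) [ 0.49673741 -0.09001155  0.04757394]
(353, 212) [ 0.62646832 -0.0890869   0.11408679]
(340, 240) [ 0.56417937 -0.05972409  0.03939336]
bowl [ 0.66303436 -0.20908787  0.045     ]
stamp [0.64473588 0.03866712 0.06      ]
cutter [0.55380303 0.04992592 0.035     ]
[ 0.32596858 -0.00590013  1.60305084] 590.7621945712539
```

View pics/crop0.png

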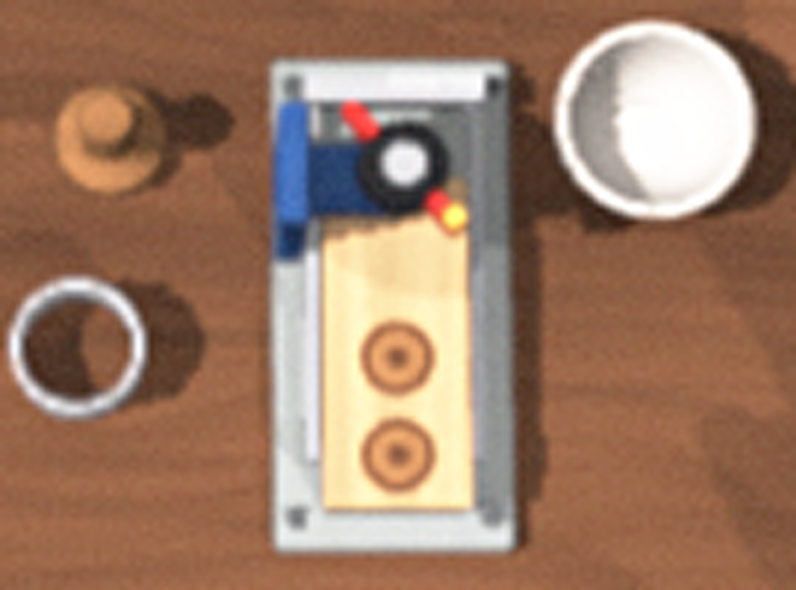

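```bash
python3 - <<'E'
from h import *
c=dict(np.load('pics/top0.npz'))
q=lambda x,y,z:world(c,285+(x+.5)/5.9-.5,185+(y+.5)/5.9-.5,z)
TL,TR,BR,BL=[q(*p,.012) for p in [(272,62),(510,62),(515,548),(274,550)]]
print(TL,TR,BR,BL)
ax=(TL+TR-BL-BR)/2; yaw=np.arctan2(ax[1],ax[0]); L=np.hypot(*ax[:2])
cen=(TL+TR+BL+BR)/4; d=np.array([np.cos(yaw),np.sin(yaw)]);n=np.array([-d[1],d[0]])
O=cen[:2]+.03*d
print('L',L,'W',np.linalg.norm(TL-TR),'yaw',np.degrees(yaw),'O',O)
f=lambda p:(round(float((p[:2]-O)@d),4),round(float((p[:2]-O)@n),4))
for nm,x,y,z in [('hub',404,163,.113),('yel',455,215,.111),('red',355,112,.111),('frontL',323,509,.048),('frontR',474,507,.048),('boardTL',325,230,.048),('cheekB',294,216,.12),('cheekT',294,104,.12),('cheekL',278,160,.12),('cheekR',309,160,.12),('stopf',400,99,.038),('bowl',655,118,.045),('bowlL',555,118,.045),('cut',78,346,.035),('stamp',106,122,.06)]:
  w=q(x,y,z);print(nm,w.round(4),f(w))
E
```

```text
[ 0.69294283 -0.03242429  0.012     ] [ 0.69611454 -0.14389379  0.012     ] [ 0.46814983 -0.14913905  0.012     ] [ 0.46447009 -0.03862284  0.012     ]
L 0.22829044763043838 W 0.11151461304153296 yaw 1.4362210252398615 O [ 0.6104099  -0.09026807]
hub [ 0.6261 -0.0893  0.113 ] (0.0157, 0.0006)
yel [ 0.6041 -0.1121  0.111 ] (-0.0069, -0.0216)
red [ 0.6487 -0.0676  0.111 ] (0.0388, 0.0217)
frontL [ 0.4803 -0.0594  0.048 ] (-0.1293, 0.0341)
frontR [ 0.4829 -0.1272  0.048 ] (-0.1284, -0.0337)
boardTL [ 0.6073 -0.0576  0.048 ] (-0.0023, 0.0327)
cheekB [ 0.6001 -0.0417  0.12  ] (-0.0091, 0.0488)
cheekT [ 0.6496 -0.0406  0.12  ] (0.0404, 0.0487)
cheekL [ 0.6246 -0.0342  0.12  ] (0.0155, 0.0557)
cheekR [ 0.6249 -0.0477  0.12  ] (0.0156, 0.0422)
stopf [ 0.6712 -0.0912  0.038 ] (0.0607, -0.0024)
bowl [ 0.6641 -0.208   0.045 ] (0.0508, -0.119)
bowlL [ 0.6628 -0.162   0.045 ] (0.0506, -0.073)
cut [0.5531 0.0531 0.035 ] (-0.0537, 0.1448)
stamp [0.6521 0.0428 0.06  ] (0.045, 0.1319)
```

```bash
cat >> h.py <<'E'
def go(x,y,z,yaw,n,pose=None,claw=1):
    "rows (rounded) for a straight move from pose (x,y,z,yaw) or the present state; prints them in groups of 12"
    if pose is None:
        s=env.read_state();pose=[*s['tool_pos'],s['eef_rot'][2]]
    p=np.array(pose[:3],float);a=np.radians(pose[3]);g=np.array([x,y,z]);b=np.radians(yaw)
    st=np.round((a-b)/n,3);rows=[]
    for i in range(n):
        w=(g-p)/(n-i);c,s=np.cos(a),np.sin(a);R=np.array([[c,s,0],[s,-c,0],[0,0,-1.]])
        t=np.round(R.T@w*100,2);p=p+R@t/100;a-=st;rows.append([*map(float,t),float(st),claw])
    for i in range(0,n,12):print(rows[i:i+12])
    print('end',p.round(4),np.degrees(a).round(2))
E
python3 -c "
from h import *
go(.447,-.0943,.238,1.4,17)"
```

```text
[[2.19, -1.82, -0.0, 0.023, 1], [2.14, -1.87, -0.0, 0.023, 1], [2.1, -1.91, -0.0, 0.023, 1], [2.05, -1.96, -0.0, 0.023, 1], [2.01, -2.01, -0.0, 0.023, 1], [1.96, -2.06, -0.0, 0.023, 1], [1.92, -2.1, -0.0, 0.023, 1], [1.87, -2.14, -0.0, 0.023, 1], [1.82, -2.19, -0.0, 0.023, 1], [1.76, -2.23, -0.0, 0.023, 1], [1.71, -2.27, -0.0, 0.023, 1], [1.66, -2.3, -0.0, 0.023, 1]]
[[1.61, -2.34, -0.0, 0.023, 1], [1.55, -2.38, -0.0, 0.023, 1], [1.5, -2.41, -0.0, 0.023, 1], [1.44, -2.45, -0.0, 0.023, 1], [1.39, -2.48, -0.01, 0.023, 1]]
end [ 0.447  -0.0943  0.238 ] 1.25
```

Request:
drive_tool(
  plan=[
    [2.19, -1.82, 0, 0.023, 1],
    [2.14, -1.87, 0, 0.023, 1],
    [2.1, -1.91, 0, 0.023, 1],
    [2.05, -1.96, 0, 0.023, 1],
    [2.01, -2.01, 0, 0.023, 1],
    [1.96, -2.06, 0, 0.023, 1],
    [1.92, -2.1, 0, 0.023, 1],
    [1.87, -2.14, 0, 0.023, 1],
    [1.82, -2.19, 0, 0.023, 1],
    [1.76, -2.23, 0, 0.023, 1],
    [1.71, -2.27, 0, 0.023, 1],
    [1.66, -2.3, 0, 0.023, 1],
  ],
  grip_force=20,
)

```text
t: 1.1
tool_pos: [0.3836, -0.2203, 0.2385]
eef_rot: [-180.0, 0.0, 7.8]
ft_force: [0.8, 0.1, -1.7]
width: 0.0105
```

Request:
drive_tool(
  plan=[
    [1.61, -2.34, 0, 0.023, 1],
    [1.55, -2.38, 0, 0.023, 1],
    [1.5, -2.41, 0, 0.023, 1],
    [1.44, -2.45, 0, 0.023, 1],
    [1.39, -2.48, 0, 0.023, 1],
    [0, 0, 0, 0, 1],
  ],
)

```text
t: 1.6
tool_pos: [0.4481, -0.091, 0.2384]
eef_rot: [-179.9, -0.0, 1.4]
ft_force: [0.8, 0.4, 0.2]
width: 0.0003
```

Request:
drive_tool(
  plan=[
    [0, 0.3, 2.9, 0, 1],
    [0, 0, 3, 0, 1],
    [0, 0, 3, 0, 1],
    [0, 0, 3, 0, 1],
    [0, 0, 3, 0, 1],
    [0, 0, 3, 0, 1],
    [0, 0, 2.9, 0, 1],
    [0, 0, 0, 0, 1],
  ],
)

```text
t: 2.27
tool_pos: [0.4426, -0.0962, 0.0256]
eef_rot: [-179.7, 0.5, 1.2]
ft_force: [-1.3, 0.7, 0.5]
width: 0.0004
```

Request:
drive_tool(
  plan=[
    [0.6, 0, 0, 0, 1],
    [0.6, 0, 0, 0, 1],
    [0.6, 0, 0, 0, 1],
    [0.5, 0, 0, 0, 1],
    [0.4, 0, 0, 0, 1],
    [0.4, 0, 0, 0, 1],
    [0.4, 0, 0, 0, 1],
    [0.4, 0, 0, 0, 1],
    [0.4, 0, 0, 0, 1],
    [0.4, 0, 0, 0, 1],
    [0.4, 0, 0, 0, 1],
    [0.4, 0, 0, 0, 1],
  ],
)

```text
t: 3.27
tool_pos: [0.5024, -0.0965, 0.0307]
eef_rot: [-180.0, 0.0, 1.3]
ft_force: [-4.2, -0.5, 3.9]
width: 0.0004
```

Request:
drive_tool(
  plan=[
    [0.2, 0, 0, 0, 1],
    [0.2, 0, 0, 0, 1],
    [0.2, 0, 0, 0, 1],
    [0.2, 0, 0, 0, 1],
    [0.1, 0, 0, 0, 1],
  ],
)

```text
t: 3.68
tool_pos: [0.5105, -0.0964, 0.0305]
eef_rot: [-180.0, 0.1, 1.3]
ft_force: [-10.5, -1.8, 8.9]
width: 0.0005
```

Request:
drive_tool(
  plan=[
    [0.1, 0, 0, 0, 1],
    [0.1, 0, 0, 0, 1],
  ],
)

```text
t: 3.85
tool_pos: [0.5105, -0.0964, 0.0306]
eef_rot: [-180.0, 0.4, 1.3]
ft_force: [-18.3, -2.0, 17.4]
width: 0.0004
```

Request:
drive_tool(
  plan=[
    [0.1, 0, 0, 0, 1],
    [0.0, 0, 0, 0, 1],
    [0.0, 0, 0, 0, 1],
  ],
)

```text
t: 4.1
tool_pos: [0.5105, -0.0963, 0.0306]
eef_rot: [-180.0, 0.5, 1.3]
ft_force: [-19.7, -1.6, 16.9]
width: 0.0004
```

Request:
drive_tool(
  plan=[
    [-0.8, 0, 0, 0, 1],
    [-0.8, 0, 0, 0, 1],
    [0, 0, -2, 0, 1],
    [0, 0, -3, 0, 1],
    [0, 0, -3, 0, 1],
    [0, 0, -3, 0, 1],
    [0, 0, -3, 0, 1],
    [0, 0, -3, 0, 1],
    [0, 0, 0, 0, 1],
    [0, 0, 0, 0, 1],
  ],
)

```text
t: 4.93
tool_pos: [0.4997, -0.0972, 0.2027]
eef_rot: [179.9, -0.3, 1.3]
ft_force: [0.2, -0.1, -0.4]
width: -0.0002
```

```bash
python3 - <<'E'
from h import *
s=env.read_state();w=shot('wrist','w1');t=shot('top','top1')
print(s['tool_pos'],s['eef_rot'])
im=t['pixels'][185:285,285:420,::-1]
a=cv2.resize(im,(540,400),interpolation=cv2.INTER_CUBIC)
b=cv2.resize(w['pixels'][:,:,::-1],(533,400))
cv2.imwrite('pics/v1.png',np.hstack([a,b])[:, :])
cv2.imwrite('pics/v1.png',cv2.resize(np.hstack([a,b]),(800,298)))
E
```

```text
[ 0.49965652 -0.09718278  0.20271637] [179.88135942  -0.30500642   1.25406074]
```

View pics/v1.png

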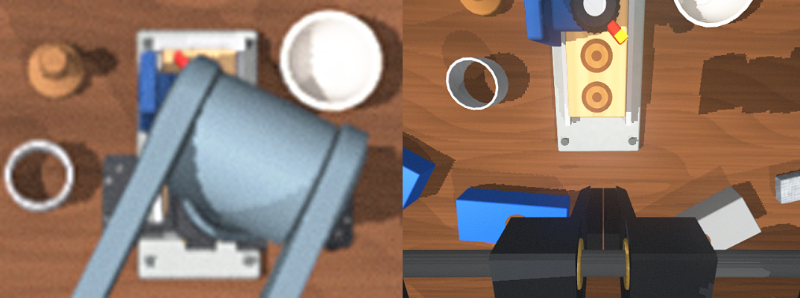

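Left panel: the board now reaches the back stop, though the arm hides the knob. Right (wrist): the board sits between the rails, with the knob at about (596,10) and the yellow tip at (620,35). I'll check the numbers from the wrist depth.

```bash
cat >> h.py <<'E'
def cloud(c,s):
    "world points of a wrist picture"
    from scipy.spatial.transform import Rotation as Ro
    K=np.array(c['camera_matrix']);v,u=np.mgrid[0:480,0:640]
    p=cv2.undistortPoints(np.stack([u,v],-1).reshape(-1,1,2).astype(float),K,np.array(c['D']))[:,0]
    d=c['z_map'].reshape(-1,1);P=np.hstack([p*d,d]);H=np.array(c['hand_eye'])
    P=P@H[:3,:3].T+H[:3,3]
    return (P@Ro.from_euler('xyz',s['eef_rot'],degrees=True).as_matrix().T+s['tool_pos']).reshape(480,640,3)
O=np.array([.6104,-.0903]);YAW=np.radians(1.4);D=np.array([np.cos(YAW),np.sin(YAW)]);N=np.array([-D[1],D[0]])
E
python3 - <<'E'
from h import *
s=env.read_state();c=dict(np.load('pics/w1.npz'));P=cloud(c,s)
im=c['pixels'].astype(int);r,g,b=im[...,0],im[...,1],im[...,2]
rows=np.arange(480)[:,None]<260
def st(n,m):
    q=P[m&rows];print(n,len(q),np.median(q,0).round(4),q.min(0).round(4),q.max(0).round(4))
z=P[...,2]
st('yellow',(r>190)&(g>150)&(b<90)&(z>.08))
st('red',(r>150)&(g<70)&(b<70)&(z>.08))
blk=(im.max(-1)<70)&(z>.095)&(z<.13)&(abs(P[...,0]-.626)<.04)&(abs(P[...,1]+.09)<.04);st('hub',blk)
bd=(r>200)&(g>150)&(b>80)&(r-b>40)&(abs(z-.048)<.006);st('board',bd)
q=P[bd&rows];print('front',np.percentile(((q[:,:2]-O)@D),[.5,2]), np.percentile((q[:,:2]-O)@N,[1,99]))
E
```

```text
yellow 299 [ 0.5998 -0.1081  0.1105] [ 0.5821 -0.1136  0.1026] [ 0.6053 -0.0941  0.3458]
red 46 [ 0.599  -0.1049  0.1048] [ 0.5945 -0.1126  0.0976] [ 0.6107 -0.0988  0.1109]
hub 119 [ 0.6222 -0.069   0.1082] [ 0.6129 -0.1064  0.096 ] [ 0.6276 -0.0655  0.112 ]
board 10600 [ 0.5664 -0.0883  0.0448] [ 0.5176 -0.1204  0.042 ] [ 0.6388 -0.0533  0.0476]
front [-0.09122397 -0.08974145] [-0.02749521  0.03660347]
```

Request:
drive_tool(
  plan=[
    [2.5, -0.2, -1, 0, 1],
    [2.5, -0.2, -1, 0, 1],
    [0, 0, 0, 0, 1],
    [0, 0, 0, 0, 1],
  ],
)

```text
t: 5.37
tool_pos: [0.5479, -0.0913, 0.2189]
eef_rot: [-179.9, 0.1, 1.3]
ft_force: [0.2, 0.6, -0.7]
width: 0.0007
```

```bash
python3 - <<'E'
from h import *
s=env.read_state();c=shot('wrist','w2');P=cloud(c,s);np.save('pics/w2P.npy',P)
print(s['tool_pos'],s['eef_rot'],c['hand_eye'])
cv2.imwrite('pics/w2c.png',c['pixels'][:330,100:540,::-1].repeat(1,0))
E
```

```text
[ 0.54789765 -0.09127725  0.2189289 ] [-1.79942193e+02  1.32436613e-01  1.29405258e+00] [[-8.66958259e-04 -9.46667824e-01 -3.22209994e-01  8.43408966e-02]
 [ 9.99999566e-01 -7.10669048e-04 -6.02682615e-04 -5.76797803e-04]
 [ 3.41555570e-04 -3.22210376e-01  9.46668029e-01 -1.46119148e-01]
 [ 0.00000000e+00  0.00000000e+00  0.00000000e+00  1.00000000e+00]]
```

View pics/w2c.png

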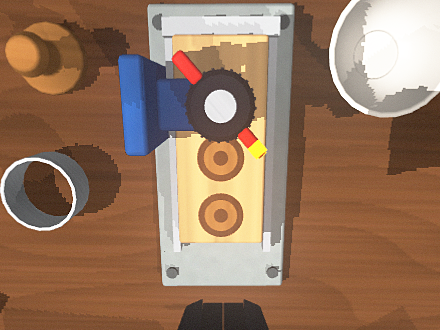

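The crop (u offset +100) shows hub centre (221,105), yellow tip (259,150), red tip (178,55), the board touching the stop at y≈35, and plate front corners (162,286) and (281,286).

```bash
python3 - <<'E'
from h import *
from scipy.spatial.transform import Rotation as Ro
s=env.read_state();c=dict(np.load('pics/w2.npz'));P=np.load('pics/w2P.npy')
T=np.eye(4);T[:3,:3]=Ro.from_euler('xyz',s['eef_rot'],degrees=True).as_matrix();T[:3,3]=s['tool_pos']
c['camera_from_world']=np.linalg.inv(T@c['hand_eye'])
f=lambda p:((p[:2]-O)@D,(p[:2]-O)@N)
for n,u,v,z in [('hub',221,105,.112),('hubtopdot',221,106,.116),('yel',259,150,.11),('red',178,55,.11),('fl',162,286,.012),('fr',281,286,.012),('bl',148,3,.012),('br',295,3,.012),('cheekFL',127,154,.12),('cheekin',160,60,.12),('bfl',176,242,.048),('bfr',265,242,.048)]:
    p=world(c,u+100,v,z);print(n,p.round(4),np.round(f(p),4),P[v,u+100].round(4))
E
```

```text
hub [ 0.6254 -0.0877  0.112 ] [0.0151 0.0023] [ 0.6266 -0.0878  0.1149]
hubtopdot [ 0.625  -0.0877  0.116 ] [0.0147 0.0023] [ 0.6261 -0.0878  0.115 ]
yel [ 0.6006 -0.1106  0.11  ] [-0.0103 -0.02  ] [ 0.6021 -0.1104  0.1136]
red [ 0.6511 -0.0635  0.11  ] [0.0413 0.0258] [ 0.6519 -0.0639  0.1137]
fl [ 0.4645 -0.0365  0.012 ] [-0.1446  0.0573] [ 4.598e-01 -3.490e-02 -1.000e-04]
fr [ 0.4669 -0.145   0.012 ] [-0.1448 -0.0512] [ 0.4628 -0.147   0.0009]
bl [ 0.6931 -0.0321  0.012 ] [0.0841 0.0562] [ 0.6967 -0.03   -0.0013]
br [ 0.6953 -0.1401  0.012 ] [ 0.0837 -0.0518] [ 6.989e-01 -1.421e-01 -3.000e-04]
cheekFL [ 0.5979 -0.0348  0.12  ] [-0.0111  0.0558] [ 0.5987 -0.0345  0.1186]
cheekin [ 0.6477 -0.0549  0.12  ] [0.0381 0.0345] [ 0.6558 -0.0402  0.0144]
bfl [ 0.52   -0.0539  0.048 ] [-0.0895  0.0386] [ 0.5136 -0.0517  0.0268]
bfr [ 0.5216 -0.1241  0.048 ] [-0.0896 -0.0317] [ 0.5153 -0.1267  0.0269]
```

```bash
python3 - <<'E'
from h import *
s=env.read_state();P=np.load('pics/w2P.npy')-s['tool_pos']
m=(abs(P[...,0])<.03)&(abs(P[...,1])<.06)&(P[...,2]<.06)&(P[...,2]>-.02)
q=P[m]
for a in np.arange(-.012,.06,.005):
    k=q[(q[:,2]>=a)&(q[:,2]<a+.005)]
    if len(k)>5:print(round(a,3),len(k),'y',np.percentile(k[:,1],[1,99]).round(4),'x',np.percentile(k[:,0],[1,99]).round(4))
go(.62,-.15,.16,144.5,20)
E
```

```text
-0.002 179 y [-0.0096  0.011 ] x [0.0078 0.0122]
0.003 417 y [-0.0124  0.0142] x [0.0095 0.0122]
0.008 524 y [-0.013   0.0147] x [0.0094 0.0124]
0.013 597 y [-0.0134  0.0151] x [0.0094 0.0124]
0.018 794 y [-0.0138  0.0156] x [-0.0019  0.0124]
0.023 834 y [-0.0144  0.016 ] x [0.0029 0.0123]
0.028 803 y [-0.0149  0.0165] x [0.0094 0.0126]
0.033 688 y [-0.0142  0.0161] x [0.0093 0.0126]
0.038 683 y [-0.0092  0.0108] x [0.0093 0.0123]
0.043 1748 y [-0.0086  0.0101] x [0.0014 0.0123]
0.048 193 y [-0.0085  0.0102] x [0.0051 0.0126]
0.053 115 y [-0.0074  0.0091] x [-0.0097  0.0126]
0.058 37 y [-0.0073  0.0084] x [-0.0099  0.008 ]
[[0.36, 0.3, 0.29, -0.125, 1], [0.32, 0.34, 0.29, -0.125, 1], [0.27, 0.38, 0.29, -0.125, 1], [0.22, 0.41, 0.29, -0.125, 1], [0.17, 0.44, 0.29, -0.125, 1], [0.11, 0.46, 0.29, -0.125, 1], [0.06, 0.47, 0.29, -0.125, 1], [-0.0, 0.47, 0.29, -0.125, 1], [-0.06, 0.46, 0.29, -0.125, 1], [-0.12, 0.45, 0.29, -0.125, 1], [-0.17, 0.44, 0.3, -0.125, 1], [-0.23, 0.41, 0.29, -0.125, 1]]
[[-0.28, 0.38, 0.3, -0.125, 1], [-0.32, 0.34, 0.29, -0.125, 1], [-0.36, 0.3, 0.3, -0.125, 1], [-0.4, 0.25, 0.29, -0.125, 1], [-0.42, 0.2, 0.3, -0.125, 1], [-0.45, 0.15, 0.29, -0.125, 1], [-0.46, 0.09, 0.3, -0.125, 1], [-0.47, 0.03, 0.29, -0.125, 1]]
end [ 0.62 -0.15  0.16] 144.52
```

```bash
cat >> h.py <<'E'
C=np.array([.6255,-.0883])
def fp(phi,rho=.038,back=.014):
    a=np.radians(phi);return C+rho*np.array([np.cos(a),np.sin(a)])-back*np.array([np.sin(a),-np.cos(a)])
def where():
    s=env.read_state();phi=s['eef_rot'][2]+90;e=fp(phi)-s['tool_pos'][:2];a=np.radians(phi)
    print('t',round(s['t'],2),s['tool_pos'].round(4),'phi',round(phi,1),'err r,cw mm',np.round(1e3*np.array([e@[np.cos(a),np.sin(a)],e@[np.sin(a),-np.cos(a)]]),1),'F',s['ft_force'].round(1),'tz',s['ft_torque'].round(2),'j6',s['joint_pos'][5].round(1))
E
python3 -c "
from h import *
p=fp(-123);print(p);go(*p,.16,147,22)"
```

```text
[ 0.6165451  -0.12779443]
[[0.31, 0.17, 0.27, -0.116, 1], [0.29, 0.21, 0.27, -0.116, 1], [0.26, 0.24, 0.27, -0.116, 1], [0.24, 0.27, 0.27, -0.116, 1], [0.2, 0.3, 0.27, -0.116, 1], [0.17, 0.32, 0.26, -0.116, 1], [0.13, 0.33, 0.27, -0.116, 1], [0.09, 0.35, 0.26, -0.116, 1], [0.05, 0.35, 0.27, -0.116, 1], [0.01, 0.36, 0.26, -0.116, 1], [-0.03, 0.36, 0.27, -0.116, 1], [-0.08, 0.35, 0.26, -0.116, 1]]
[[-0.12, 0.34, 0.27, -0.116, 1], [-0.15, 0.32, 0.26, -0.116, 1], [-0.19, 0.3, 0.27, -0.116, 1], [-0.22, 0.28, 0.26, -0.116, 1], [-0.25, 0.25, 0.27, -0.116, 1], [-0.28, 0.22, 0.26, -0.116, 1], [-0.31, 0.18, 0.27, -0.116, 1], [-0.33, 0.15, 0.26, -0.116, 1], [-0.34, 0.11, 0.27, -0.116, 1], [-0.35, 0.07, 0.26, -0.116, 1]]
end [ 0.6166 -0.1278  0.16  ] 147.5
```

Request:
drive_tool(
  plan=[
    [0.31, 0.17, 0.27, -0.116, 1],
    [0.29, 0.21, 0.27, -0.116, 1],
    [0.26, 0.24, 0.27, -0.116, 1],
    [0.24, 0.27, 0.27, -0.116, 1],
    [0.2, 0.3, 0.27, -0.116, 1],
    [0.17, 0.32, 0.26, -0.116, 1],
    [0.13, 0.33, 0.27, -0.116, 1],
    [0.09, 0.35, 0.26, -0.116, 1],
    [0.05, 0.35, 0.27, -0.116, 1],
    [0.01, 0.36, 0.26, -0.116, 1],
    [-0.03, 0.36, 0.27, -0.116, 1],
    [-0.08, 0.35, 0.26, -0.116, 1],
  ],
)

```text
t: 6.42
tool_pos: [0.5843, -0.1114, 0.1868]
eef_rot: [-179.8, -0.0, 81.3]
ft_force: [-0.4, -0.1, 0.3]
width: 0.0005
```

Request:
drive_tool(
  plan=[
    [-0.12, 0.34, 0.27, -0.116, 1],
    [-0.15, 0.32, 0.26, -0.116, 1],
    [-0.19, 0.3, 0.27, -0.116, 1],
    [-0.22, 0.28, 0.26, -0.116, 1],
    [-0.25, 0.25, 0.27, -0.116, 1],
    [-0.28, 0.22, 0.26, -0.116, 1],
    [-0.31, 0.18, 0.27, -0.116, 1],
    [-0.33, 0.15, 0.26, -0.116, 1],
    [-0.34, 0.11, 0.27, -0.116, 1],
    [-0.35, 0.07, 0.26, -0.116, 1],
    [0, 0, 0, 0, 1],
    [0, 0, 0, 0, 1],
  ],
)

```text
t: 7.42
tool_pos: [0.6162, -0.1281, 0.1608]
eef_rot: [-180.0, -0.2, 147.2]
ft_force: [0.4, 0.2, 0.9]
width: 0.0004
```

```bash
python3 -c "
from h import *
where()"
```

```text
t 7.42 [ 0.6162 -0.1281  0.1608] phi 237.2 err r,cw mm [-0.5 -0.3] F [0.4 0.2 0.9] tz [-0.04 -0.13 -0.02] j6 -79.8
```

Request:
drive_tool(
  plan=[
    [0, 0, 2, 0, 1],
    [0, 0, 2, 0, 1],
    [0, 0, 1.5, 0, 1],
    [0, 0, 1, 0, 1],
    [0, 0, 0.75, 0, 1],
    [0, 0, 0, 0, 1],
  ],
)

```text
t: 7.92
tool_pos: [0.6164, -0.1279, 0.088]
eef_rot: [-180.0, -0.2, 147.4]
ft_force: [-0.3, 0.8, -0.9]
width: 0.0005
```

Request:
drive_tool(
  plan=[
    [0.465, -0.14, 0, 0.12, 1],
    [0.465, -0.14, 0, 0.12, 1],
    [0.465, -0.14, 0, 0.12, 1],
    [0.465, -0.14, 0, 0.12, 1],
  ],
)

```text
t: 8.25
tool_pos: [0.6011, -0.1206, 0.0909]
eef_rot: [179.9, 0.1, 119.6]
ft_force: [0.7, -2.4, -1.4]
width: 0.0001
```

```bash
python3 -c "
from h import *
where()"
```

```text
t 8.25 [ 0.6011 -0.1206  0.0909] phi 209.6 err r,cw mm [0.8 2.1] F [ 0.7 -2.4 -1.4] tz [-0.41 -0.33 -0.08] j6 -51.9
```

Request:
drive_tool(
  plan=[
    [0.465, -0.14, 0, 0.12, 1],
    [0.465, -0.14, 0, 0.12, 1],
    [0.465, -0.14, 0, 0.12, 1],
    [0.465, -0.14, 0, 0.12, 1],
    [0.465, -0.14, 0, 0.12, 1],
    [0.465, -0.14, 0, 0.12, 1],
  ],
)

```text
t: 8.75
tool_pos: [0.586, -0.0956, 0.0905]
eef_rot: [-180.0, 0.1, 78.3]
ft_force: [-2.5, -1.5, -1.7]
width: 0.0004
```

```bash
python3 -c "
from h import *
where()"
```

```text
t 8.75 [ 0.586  -0.0956  0.0905] phi 168.3 err r,cw mm [0.8 1.2] F [-2.5 -1.5 -1.7] tz [-0.38  0.32 -0.05] j6 -8.9
```

Request:
drive_tool(
  plan=[
    [0.465, -0.14, 0, 0.12, 1],
    [0.465, -0.14, 0, 0.12, 1],
    [0.465, -0.14, 0, 0.12, 1],
    [0.465, -0.14, 0, 0.12, 1],
    [0.465, -0.14, 0, 0.12, 1],
    [0, 0, 0, 0, 1],
  ],
)

```text
t: 9.25
tool_pos: [0.5895, -0.0708, 0.0902]
eef_rot: [-180.0, 0.0, 44.1]
ft_force: [-2.9, -0.3, -0.6]
width: 0.0002
```

```bash
python3 -c "
from h import *
where()"
```

```text
t 9.25 [ 0.5895 -0.0708  0.0902] phi 134.1 err r,cw mm [ 0.4 -0.3] F [-2.9 -0.3 -0.6] tz [-0.05  0.34 -0.01] j6 27.7
```

```bash
python3 -c "
from h import *
s=env.read_state();q=s['tool_pos'];a=np.radians(s['eef_rot'][2])
x,y=q[:2]-.006*np.array([np.cos(a),np.sin(a)])
p=fp(-34);print(p);go(*p,.14,236,28,[x,y,.14,s['eef_rot'][2]])"
```

```text
[ 0.66483213 -0.0979428 ]
[[0.15, 0.26, 0.0, -0.12, 1], [0.12, 0.27, 0.0, -0.12, 1], [0.08, 0.28, 0.0, -0.12, 1], [0.05, 0.29, 0.0, -0.12, 1], [0.01, 0.3, 0.0, -0.12, 1], [-0.02, 0.29, 0.0, -0.12, 1], [-0.06, 0.29, 0.0, -0.12, 1], [-0.09, 0.28, 0.0, -0.12, 1], [-0.13, 0.27, 0.0, -0.12, 1], [-0.16, 0.25, 0.0, -0.12, 1], [-0.19, 0.23, 0.0, -0.12, 1], [-0.21, 0.21, 0.0, -0.12, 1]]
[[-0.24, 0.18, 0.0, -0.12, 1], [-0.25, 0.15, 0.0, -0.12, 1], [-0.27, 0.12, 0.0, -0.12, 1], [-0.28, 0.08, 0.0, -0.12, 1], [-0.29, 0.05, 0.0, -0.12, 1], [-0.3, 0.02, 0.0, -0.12, 1], [-0.3, -0.02, 0.0, -0.12, 1], [-0.29, -0.06, 0.0, -0.12, 1], [-0.28, -0.09, 0.0, -0.12, 1], [-0.27, -0.12, 0.0, -0.12, 1], [-0.25, -0.15, 0.0, -0.12, 1], [-0.23, -0.18, 0.0, -0.12, 1]]
[[-0.21, -0.21, 0.0, -0.12, 1], [-0.18, -0.24, 0.0, -0.12, 1], [-0.15, -0.25, 0.0, -0.12, 1], [-0.12, -0.27, 0.0, -0.12, 1]]
end [ 0.6648 -0.0979  0.14  ] 236.58
```

Request:
drive_tool(
  plan=[
    [-0.6, 0, 0, 0, 1],
    [0, 0, -2, 0, 1],
    [0, 0, -3, 0, 1],
    [0, 0, 0, 0, 1],
  ],
)

```text
t: 9.58
tool_pos: [0.589, -0.0772, 0.1461]
eef_rot: [179.5, -0.3, 44.5]
ft_force: [1.0, 0.1, 0.9]
width: 0.0003
```

Request:
drive_tool(
  plan=[
    [0.15, 0.26, 0.0, -0.12, 1],
    [0.12, 0.27, 0.0, -0.12, 1],
    [0.08, 0.28, 0.0, -0.12, 1],
    [0.05, 0.29, 0.0, -0.12, 1],
    [0.01, 0.3, 0.0, -0.12, 1],
    [-0.02, 0.29, 0.0, -0.12, 1],
    [-0.06, 0.29, 0.0, -0.12, 1],
    [-0.09, 0.28, 0.0, -0.12, 1],
    [-0.13, 0.27, 0.0, -0.12, 1],
    [-0.16, 0.25, 0.0, -0.12, 1],
    [-0.19, 0.23, 0.0, -0.12, 1],
    [-0.21, 0.21, 0.0, -0.12, 1],
  ],
)

```text
t: 10.58
tool_pos: [0.6203, -0.086, 0.1405]
eef_rot: [179.9, 0.1, 127.4]
ft_force: [0.1, 0.5, 0.6]
width: 0.0001
```

Request:
drive_tool(
  plan=[
    [-0.24, 0.18, 0.0, -0.12, 1],
    [-0.25, 0.15, 0.0, -0.12, 1],
    [-0.27, 0.12, 0.0, -0.12, 1],
    [-0.28, 0.08, 0.0, -0.12, 1],
    [-0.29, 0.05, 0.0, -0.12, 1],
    [-0.3, 0.02, 0.0, -0.12, 1],
    [-0.3, -0.02, 0.0, -0.12, 1],
    [-0.29, -0.06, 0.0, -0.12, 1],
    [-0.28, -0.09, 0.0, -0.12, 1],
    [-0.27, -0.12, 0.0, -0.12, 1],
    [-0.25, -0.15, 0.0, -0.12, 1],
    [-0.23, -0.18, 0.0, -0.12, 1],
  ],
)

```text
t: 11.58
tool_pos: [0.6543, -0.0956, 0.1405]
eef_rot: [-179.9, 0.1, -150.1]
ft_force: [0.5, 0.4, -0.5]
width: 0.0004
```

Request:
drive_tool(
  plan=[
    [-0.21, -0.21, 0.0, -0.12, 1],
    [-0.18, -0.24, 0.0, -0.12, 1],
    [-0.15, -0.25, 0.0, -0.12, 1],
    [-0.12, -0.27, 0.0, -0.12, 1],
    [0, 0, 0, 0, 1],
    [0, 0, 0, 0, 1],
  ],
)

```text
t: 12.08
tool_pos: [0.6654, -0.0987, 0.1402]
eef_rot: [-179.9, 0.0, -123.3]
ft_force: [-0.6, -0.0, 1.1]
width: 0.0005
```

```bash
python3 -c "
from h import *
where()
s=env.read_state();c=shot('wrist','w3');cv2.imwrite('pics/w3s.png',c['pixels'][:,:,::-1])"
```

```text
t 12.08 [ 0.6654 -0.0987  0.1402] phi -33.3 err r,cw mm [-1.1 -0.8] F [-0.6 -0.   1.1] tz [ 0.11 -0.1  -0.02] j6 -165.3
```

View pics/w3s.png

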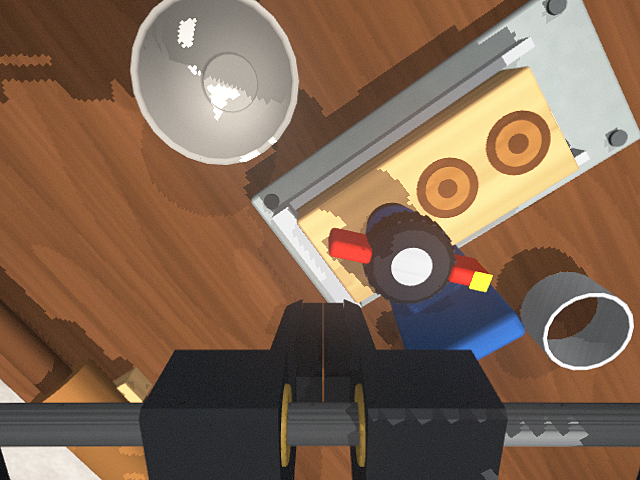

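The wrist view shows the red wing at (350,245), just ahead of the fingertips at (322,300). The hub is at (410,265), and the yellow wing has gone round to (475,278). The geometry agrees, so I lower and push.

Request:
drive_tool(
  plan=[
    [0, 0, 2, 0, 1],
    [0, 0, 1.5, 0, 1],
    [0, 0, 1, 0, 1],
    [0, 0, 0.7, 0, 1],
    [0, 0, 0, 0, 1],
  ],
)

```text
t: 12.55
tool_pos: [0.6641, -0.0978, 0.0859]
eef_rot: [179.8, -0.0, -123.2]
ft_force: [-0.4, -0.5, -0.2]
width: 0.0005
```

Request:
drive_tool(
  plan=[
    [0.465, -0.14, 0, 0.12, 1],
    [0.465, -0.14, 0, 0.12, 1],
    [0.465, -0.14, 0, 0.12, 1],
    [0.465, -0.14, 0, 0.12, 1],
    [0.465, -0.14, 0, 0.12, 1],
    [0.465, -0.14, 0, 0.12, 1],
  ],
)

```text
t: 13.05
tool_pos: [0.6502, -0.1218, 0.0887]
eef_rot: [-180.0, 0.1, -164.8]
ft_force: [1.4, 1.7, -1.3]
width: 0.0004
```

```bash
python3 -c "
from h import *
where()"
```

```text
t 13.05 [ 0.6502 -0.1218  0.0887] phi -74.8 err r,cw mm [-0.9  1.1] F [ 1.4  1.7 -1.3] tz [ 0.29 -0.46 -0.03] j6 -126.1
```

Request:
drive_tool(
  plan=[
    [0.465, -0.14, 0, 0.12, 1],
    [0.465, -0.14, 0, 0.12, 1],
    [0.465, -0.14, 0, 0.12, 1],
    [0.465, -0.14, 0, 0.12, 1],
    [0.465, -0.14, 0, 0.12, 1],
    [0.465, -0.14, 0, 0.12, 1],
    [0.465, -0.14, 0, 0.12, 1],
    [0.465, -0.14, 0, 0.12, 1],
    [0.465, -0.14, 0, 0.12, 1],
    [0.465, -0.14, 0, 0.12, 1],
    [0.465, -0.14, 0, 0.12, 1],
  ],
)

```text
t: 13.97
tool_pos: [0.6003, -0.1212, 0.0889]
eef_rot: [180.0, 0.2, 119.6]
ft_force: [-1.0, -2.9, -1.3]
width: 0.0005
```

```bash
python3 -c "
from h import *
where()"
```

```text
t 13.97 [ 0.6003 -0.1212  0.0889] phi 209.6 err r,cw mm [-0.1  2.2] F [-1.  -2.9 -1.3] tz [-0.5  -0.12  0.04] j6 -52.0
```

Request:
drive_tool(
  plan=[
    [0.465, -0.14, 0, 0.12, 1],
    [0.465, -0.14, 0, 0.12, 1],
    [0.465, -0.14, 0, 0.12, 1],
    [0.465, -0.14, 0, 0.12, 1],
    [0.465, -0.14, 0, 0.12, 1],
    [0.465, -0.14, 0, 0.12, 1],
    [0.465, -0.14, 0, 0.12, 1],
    [0.465, -0.14, 0, 0.12, 1],
    [0.465, -0.14, 0, 0.12, 1],
    [0.465, -0.14, 0, 0.12, 1],
    [0.465, -0.14, 0, 0.12, 1],
    [0, 0, 0, 0, 1],
  ],
)

```text
t: 14.97
tool_pos: [0.589, -0.0711, 0.0882]
eef_rot: [-180.0, 0.0, 44.1]
ft_force: [-2.4, -0.9, -0.4]
width: 0.0004
```

```bash
python3 -c "
from h import *
where()"
```

```text
t 14.97 [ 0.589  -0.0711  0.0882] phi 134.1 err r,cw mm [0.2 0.3] F [-2.4 -0.9 -0.4] tz [-0.07  0.32 -0.02] j6 27.6
```

Request:
drive_tool(
  plan=[
    [-0.6, 0, 0, 0, 1],
    [0, 0, -2, 0, 1],
    [0, 0, -3.2, 0, 1],
    [0, 0, 0, 0, 1],
  ],
)

```text
t: 15.3
tool_pos: [0.5886, -0.0776, 0.1463]
eef_rot: [179.5, -0.3, 44.5]
ft_force: [2.0, -0.2, 0.7]
width: 0.0003
```

Request:
drive_tool(
  plan=[
    [0.15, 0.26, 0.0, -0.12, 1],
    [0.12, 0.27, 0.0, -0.12, 1],
    [0.08, 0.28, 0.0, -0.12, 1],
    [0.05, 0.29, 0.0, -0.12, 1],
    [0.01, 0.3, 0.0, -0.12, 1],
    [-0.02, 0.29, 0.0, -0.12, 1],
    [-0.06, 0.29, 0.0, -0.12, 1],
    [-0.09, 0.28, 0.0, -0.12, 1],
    [-0.13, 0.27, 0.0, -0.12, 1],
    [-0.16, 0.25, 0.0, -0.12, 1],
    [-0.19, 0.23, 0.0, -0.12, 1],
    [-0.21, 0.21, 0.0, -0.12, 1],
  ],
)

```text
t: 16.3
tool_pos: [0.6197, -0.0863, 0.1404]
eef_rot: [179.9, 0.1, 127.4]
ft_force: [0.1, 0.3, -0.6]
width: 0.0003
```

Request:
drive_tool(
  plan=[
    [-0.24, 0.18, 0.0, -0.12, 1],
    [-0.25, 0.15, 0.0, -0.12, 1],
    [-0.27, 0.12, 0.0, -0.12, 1],
    [-0.28, 0.08, 0.0, -0.12, 1],
    [-0.29, 0.05, 0.0, -0.12, 1],
    [-0.3, 0.02, 0.0, -0.12, 1],
    [-0.3, -0.02, 0.0, -0.12, 1],
    [-0.29, -0.06, 0.0, -0.12, 1],
    [-0.28, -0.09, 0.0, -0.12, 1],
    [-0.27, -0.12, 0.0, -0.12, 1],
    [-0.25, -0.15, 0.0, -0.12, 1],
    [-0.23, -0.18, 0.0, -0.12, 1],
  ],
)

```text
t: 17.3
tool_pos: [0.6537, -0.0959, 0.1404]
eef_rot: [-179.9, 0.1, -150.1]
ft_force: [-0.8, -0.4, -0.4]
width: 0.0007
```

Request:
drive_tool(
  plan=[
    [-0.21, -0.21, 0.0, -0.12, 1],
    [-0.18, -0.24, 0.0, -0.12, 1],
    [-0.15, -0.25, 0.0, -0.12, 1],
    [-0.12, -0.27, 0.0, -0.12, 1],
    [0, 0, 0, 0, 1],
    [0, 0, 0, 0, 1],
  ],
)

```text
t: 17.8
tool_pos: [0.6648, -0.0989, 0.1401]
eef_rot: [-179.9, 0.0, -123.3]
ft_force: [0.0, 0.4, 0.0]
width: 0.0006
```

```bash
python3 -c "
from h import *
where()"
```

```text
t 17.8 [ 0.6648 -0.0989  0.1401] phi -33.3 err r,cw mm [-0.7 -1.3] F [0.  0.4 0. ] tz [ 0.1  -0.08  0.02] j6 -165.3
```

Request:
drive_tool(
  plan=[
    [0, 0, 2, 0, 1],
    [0, 0, 1.5, 0, 1],
    [0, 0, 1, 0, 1],
    [0, 0, 0.7, 0, 1],
    [0, 0, 0, 0, 1],
  ],
)

```text
t: 18.22
tool_pos: [0.6634, -0.0981, 0.086]
eef_rot: [179.8, -0.0, -123.2]
ft_force: [-0.5, 0.2, -0.5]
width: 0.0008
```

Request:
drive_tool(
  plan=[
    [0.465, -0.14, 0, 0.12, 1],
    [0.465, -0.14, 0, 0.12, 1],
    [0.465, -0.14, 0, 0.12, 1],
    [0.465, -0.14, 0, 0.12, 1],
    [0.465, -0.14, 0, 0.12, 1],
    [0.465, -0.14, 0, 0.12, 1],
    [0.465, -0.14, 0, 0.12, 1],
    [0.465, -0.14, 0, 0.12, 1],
    [0.465, -0.14, 0, 0.12, 1],
  ],
)

```text
t: 18.97
tool_pos: [0.6367, -0.1285, 0.0889]
eef_rot: [-180.0, 0.2, 174.6]
ft_force: [2.6, 0.1, -1.5]
width: 0.0007
```

```bash
python3 -c "
from h import *
where()"
```

```text
t 18.97 [ 0.6367 -0.1285  0.0889] phi 264.6 err r,cw mm [-1.   0.9] F [ 2.6  0.1 -1.5] tz [ 0.19 -0.52 -0.07] j6 -106.5
```

Request:
drive_tool(
  plan=[
    [0.192, -0.065, 0, 0.05, 1],
    [0.192, -0.065, 0, 0.05, 1],
    [0.192, -0.065, 0, 0.05, 1],
    [0.192, -0.065, 0, 0.05, 1],
  ],
)

```text
t: 19.3
tool_pos: [0.6288, -0.13, 0.089]
eef_rot: [180.0, 0.2, 163.3]
ft_force: [1.5, -0.4, -1.2]
width: 0.0005
```

Request:
drive_tool(
  plan=[
    [0.192, -0.065, 0, 0.05, 1],
    [0.192, -0.065, 0, 0.05, 1],
    [0.192, -0.065, 0, 0.05, 1],
    [0.192, -0.065, 0, 0.05, 1],
  ],
)

```text
t: 19.63
tool_pos: [0.6207, -0.1298, 0.089]
eef_rot: [180.0, 0.2, 151.9]
ft_force: [1.9, -1.5, -1.5]
width: 0.0004
```

Request:
drive_tool(
  plan=[
    [0.192, -0.065, 0, 0.05, 1],
    [0.192, -0.065, 0, 0.05, 1],
    [0.192, -0.065, 0, 0.05, 1],
    [0.192, -0.065, 0, 0.05, 1],
  ],
)

```text
t: 19.97
tool_pos: [0.6127, -0.1281, 0.0889]
eef_rot: [180.0, 0.2, 140.4]
ft_force: [1.7, -1.2, -1.8]
width: 0.0005
```

Request:
drive_tool(
  plan=[
    [0.192, -0.065, 0, 0.05, 1],
    [0.192, -0.065, 0, 0.05, 1],
    [0.192, -0.065, 0, 0.05, 1],
    [0.192, -0.065, 0, 0.05, 1],
  ],
)

```text
t: 20.3
tool_pos: [0.6053, -0.1249, 0.0889]
eef_rot: [180.0, 0.2, 128.9]
ft_force: [1.6, -2.1, -2.1]
width: 0.0008
```

Request:
drive_tool(
  plan=[
    [0.192, -0.065, 0, 0.05, 1],
    [0.192, -0.065, 0, 0.05, 1],
    [0.192, -0.065, 0, 0.05, 1],
    [0.192, -0.065, 0, 0.05, 1],
  ],
)

```text
t: 20.63
tool_pos: [0.5986, -0.1204, 0.0889]
eef_rot: [179.9, 0.2, 117.5]
ft_force: [0.6, -3.5, -1.8]
width: 0.0004
```

Request:
drive_tool(
  plan=[
    [0.192, -0.065, 0, 0.05, 1],
    [0.192, -0.065, 0, 0.05, 1],
    [0.192, -0.065, 0, 0.05, 1],
    [0.192, -0.065, 0, 0.05, 1],
  ],
)

```text
t: 20.97
tool_pos: [0.5941, -0.1163, 0.0892]
eef_rot: [179.8, 0.4, 106.0]
ft_force: [4.7, -12.6, -7.1]
width: 0.0004
```

```bash
python3 -c "
from h import *
where()"
```

```text
t 20.97 [ 0.5941 -0.1163  0.0892] phi 196.0 err r,cw mm [0.1 4.2] F [  4.7 -12.6  -7.1] tz [-2.2  -0.73 -0.15] j6 -38.1
```

Request:
drive_tool(
  plan=[
    [0.1, -0.03, 0, 0.025, 1],
    [0, 0, 0, 0, 1],
  ],
)

```text
t: 21.13
tool_pos: [0.5938, -0.1162, 0.0892]
eef_rot: [179.8, 0.4, 104.6]
ft_force: [4.3, -12.1, -7.8]
width: 0.0003
```

```bash
python3 -c "
from h import *
where()"
```

```text
t 21.13 [ 0.5938 -0.1162  0.0892] phi 194.6 err r,cw mm [0.3 5. ] F [  4.3 -12.1  -7.8] tz [-2.03 -0.73 -0.12] j6 -36.7
```

Request:
drive_tool(
  plan=[
    [0.1, 0, 0, 0, 1],
    [0.1, 0, 0, 0, 1],
    [0, 0, 0, 0, 1],
  ],
)

```text
t: 21.38
tool_pos: [0.5937, -0.1157, 0.0893]
eef_rot: [179.8, 0.6, 104.7]
ft_force: [4.9, -18.2, -9.1]
width: 0.0004
```

```bash
python3 -c "
from h import *
where()"
```

```text
t 21.38 [ 0.5937 -0.1157  0.0893] phi 194.7 err r,cw mm [0.3 4.4] F [  4.9 -18.2  -9.1] tz [-2.82 -0.76 -0.15] j6 -36.6
```

It doesn't move at about 19 N, so this is the hard stop. I'll back off, lift clear and look.

Request:
drive_tool(
  plan=[
    [-0.4, 0, 0, 0, 1],
    [-0.6, 0, 0, 0, 1],
    [-0.6, 0, 0, 0, 1],
    [0, 0, -2, 0, 1],
    [0, 0, -3, 0, 1],
    [0, 0, -3, 0, 1],
    [0, 0, -3, 0, 1],
    [-3, 0, 0, 0, 1],
    [-3, 0, 0, 0, 1],
    [-3, 0, 0, 0, 1],
    [0, 0, 0, 0, 1],
    [0, 0, 0, 0, 1],
  ],
)

```text
t: 22.38
tool_pos: [0.6185, -0.2143, 0.1979]
eef_rot: [180.0, -0.0, 104.7]
ft_force: [0.3, -0.0, 0.1]
width: 0.0007
```

```bash
python3 - <<'E'
from h import *
where();s=env.read_state();c=shot('wrist','w4');t=shot('top','t4');e=shot('scene','s4');np.save('pics/w4P.npy',cloud(c,s))
a=cv2.resize(c['pixels'],(400,300));b=cv2.resize(t['pixels'][185:285,285:420],(400,300),interpolation=cv2.INTER_CUBIC)
d=cv2.resize(e['pixels'][215:315,200:350],(800,300)[:1]*0+(400,300),interpolation=cv2.INTER_CUBIC)
cv2.imwrite('pics/v4.png',np.vstack([np.hstack([a,b]),np.hstack([d,d*0])])[:,:,::-1])
E
```

```text
t 22.38 [ 0.6185 -0.2143  0.1979] phi 194.7 err r,cw mm [ -0.7 106.1] F [ 0.3 -0.   0.1] tz [ 0.03 -0.03 -0.01] j6 -44.1
```

View pics/v4.png

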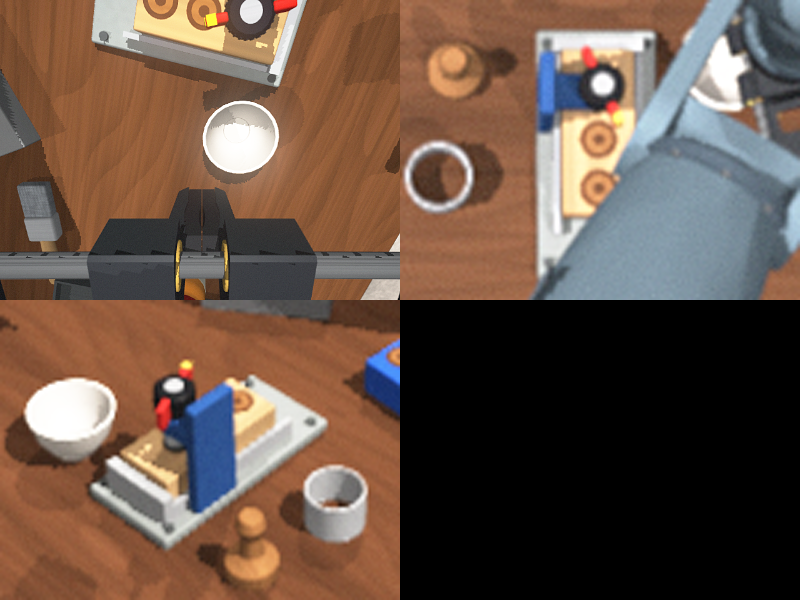

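The knob has turned: the yellow tip is now at about -158° in the top panel, (615,118) against hub (602,85). The board touches the stop and the bystanders are in place. Now a check of the knob's drop, which should be 0.8 mm/rad × 6.66 rad = 5.3 mm.

```bash
python3 - <<'E'
from h import *
P=np.load('pics/w4P.npy');P2=np.load('pics/w2P.npy')
print('hub top now',np.median(P[15:24,397:407].reshape(-1,3),0).round(4),'before',np.median(P2[100:110,316:326].reshape(-1,3),0).round(4))
for n in ['top0','t4']:
    c=dict(np.load('pics/'+n+'.npz'));print(n,'hub',np.median([world(c,u,v)[2] for u in (352,353,354) for v in (211,212,213)]).round(4))
c=dict(np.load('pics/t4.npz'))
q=lambda x,y,z:world(c,285+(x-400+.5)/(400/135)-.5,185+(y+.5)/3-.5,z)
w=q(564,217,.048);print('board front x',(w[:2]-O)@D)
h=q(602,85,.108);a=q(617,119,.104);r=q(588,55,.104);d=a-r;print('wing deg',np.degrees(np.arctan2(d[1],d[0])))
E
```

```text
hub top now [ 0.6261 -0.088   0.1094] before [ 0.6268 -0.0875  0.1145]
top0 hub 0.1149
t4 hub 0.1098
board front x -0.09236527110977481
wing deg -154.67114116974722
```

```bash
python3 -c "
from h import *
go(.50,-.094,.22,1.4,16)"
```

```text
[[0.9, -0.53, -0.14, 0.113, 1], [0.84, -0.62, -0.14, 0.113, 1], [0.76, -0.71, -0.14, 0.113, 1], [0.67, -0.8, -0.14, 0.113, 1], [0.58, -0.87, -0.14, 0.113, 1], [0.48, -0.93, -0.14, 0.113, 1], [0.37, -0.97, -0.14, 0.113, 1], [0.26, -1.01, -0.14, 0.113, 1], [0.14, -1.03, -0.14, 0.113, 1], [0.03, -1.04, -0.14, 0.113, 1], [-0.09, -1.04, -0.14, 0.113, 1], [-0.21, -1.02, -0.14, 0.113, 1]]
[[-0.32, -0.99, -0.14, 0.113, 1], [-0.43, -0.95, -0.14, 0.113, 1], [-0.54, -0.9, -0.14, 0.113, 1], [-0.63, -0.83, -0.14, 0.113, 1]]
end [ 0.5   -0.094  0.22 ] 1.23
```

Request:
drive_tool(
  plan=[
    [0.9, -0.53, -0.14, 0.113, 1],
    [0.84, -0.62, -0.14, 0.113, 1],
    [0.76, -0.71, -0.14, 0.113, 1],
    [0.67, -0.8, -0.14, 0.113, 1],
    [0.58, -0.87, -0.14, 0.113, 1],
    [0.48, -0.93, -0.14, 0.113, 1],
    [0.37, -0.97, -0.14, 0.113, 1],
    [0.26, -1.01, -0.14, 0.113, 1],
    [0.14, -1.03, -0.14, 0.113, 1],
    [0.03, -1.04, -0.14, 0.113, 1],
    [-0.09, -1.04, -0.14, 0.113, 1],
    [-0.21, -1.02, -0.14, 0.113, 1],
  ],
)

```text
t: 23.53
tool_pos: [0.5292, -0.1228, 0.2147]
eef_rot: [-180.0, -0.0, 26.9]
ft_force: [1.4, -0.1, 0.1]
width: 0.0006
```

Request:
drive_tool(
  plan=[
    [-0.32, -0.99, -0.14, 0.113, 1],
    [-0.43, -0.95, -0.14, 0.113, 1],
    [-0.54, -0.9, -0.14, 0.113, 1],
    [-0.63, -0.83, -0.14, 0.113, 1],
    [2.4, 0, 0, 0, 1],
    [2.4, 0, 0, 0, 1],
    [0, 0, 0, 0, 1],
    [0, 0, 0, 0, 1],
  ],
)

```text
t: 24.2
tool_pos: [0.5483, -0.0928, 0.22]
eef_rot: [-180.0, 0.0, 1.3]
ft_force: [-0.4, 0.3, -0.7]
width: 0.0003
```

```bash
python3 - <<'E'
from h import *
s=env.read_state();print(s['tool_pos'],s['eef_rot'])
c=shot('wrist','w5');P=cloud(c,s);P2=np.load('pics/w2P.npy');c2=dict(np.load('pics/w2.npz'))
for n,cc,PP in (('before',c2,P2),('after',c,P)):
    im=cc['pixels'].astype(int)[...];m=(im[...,0]>180)&(im[...,0]-im[...,2]>35)&(abs(PP[...,2]-.047)<.006)
    q=PP[m];x=(q[:,:2]-O)@D;z=q[:,2];print(n,'board x min/max',np.percentile(x,[.3,1,99,99.7]).round(4),'z ends',np.median(z[x<-.06]).round(4),np.median(z[x>.03]).round(4))
cv2.imwrite('pics/w5c.png',cv2.resize(c['pixels'][:330,160:480,::-1],None,fx=1.8,fy=1.8))
E
```

```text
[ 0.54834074 -0.09281177  0.21997443] [-1.79981477e+02  3.17109890e-02  1.31722904e+00]
before board x min/max [-0.0888 -0.0878  0.0593  0.0598] z ends 0.0481 0.0481
after board x min/max [-0.0884 -0.0874  0.0594  0.0601] z ends 0.0482 0.0482
```

View pics/w5c.png

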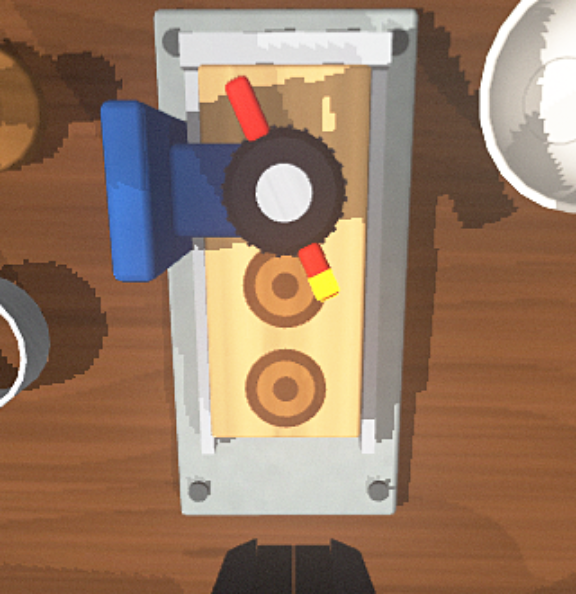

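The picture shows the board's far edge touching the stop at (285,65), the knob at hub (284,192) with its yellow tip at (326,290), and the hand clear. Handing in.

```bash
python3 -c "
from cell import env
print(env.close_job())"
```

```text
the job is handed in; nothing more can be done
None
```

I pushed the board home against the back stop, ran the knob clockwise to a hard stop, and handed the job in at about 24 s with the hand clear. The interface gives no verdict, so the results below are my own checks.

- **Board:** the push stopped dead at about 20 N. After clamping, the wrist camera put its far edge at x ≈ 60 mm (the stop face), with both ends at the same height. One coarse reading from the top picture put the front face 2.4 mm short, just inside the 2.5 mm limit. The wrist camera and the spot where the push stopped both disagreed with it, so I took it as error in reading the picture.
- **Knob:** three strokes turned it about 6.6 rad. It then did not move under about 19 N, well below the 45 N limit. The knob dropped 5.1 mm, against about 5.3 mm expected for that turn.
- **Not measured:** the foot's force on the board. I inferred that it is tight from the hard stop and the drop.
- **Bystanders:** the cutter, stamp and bowl stood in place in the last pictures; I did not re-measure the others. The wrist force was near zero at the end.

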